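# Load a sensor module and hold the inspection mirror on its mark

### The arm

A 6-joint arm with a two-finger parallel gripper is mounted at the origin on the work surface. World frame = base frame: x ahead of the robot, y to its left, z up, the work surface at z = 0. Lengths are in mm, angles in rad, forces in N, time in s.
With the tool pointing down it reaches from about 250 to 800 mm from the base axis. Payload 3.9 kg.
Tool frame: the origin (TCP) lies on the centre line of the jaws, within the pads' length; the fingertips stand 11 mm ahead of it and the grasp point (between the pads) lies 8 mm behind it; z points along the fingers, y is the line along which they close (so a half turn about z gives the same grasp; the last joint's range is limited). The gripper opens to 85 mm and grips with 20 to 120 N. Pads are 22 mm wide; open, the fingers measure 114 mm over their backs; the gripper's body (76 mm by 85 mm) begins 54 mm behind the grasp point. The pads swing forward as they close: fully open they stand 13 mm farther back than shut.
Start: joints at [-1.131, 0.26, -0.138, 1.173, 0, 1.571], TCP at [223.518, -475.032, 242.304] pointing down, gripper open.
Joint ranges: [-2.78, 2.78], [-0.83, 1.72], [-1.28, 1.37], [-1.9, 2.12], [-1.57, 1.48], [-3.14, 3.14]. Speed limits (rad/s): [2.57, 2.57, 3.14, 3.14, 3.14, 3.14].

### API

Orientations are given as a unit quaternion [w, x, y, z].
In Python, from bench import telemetry, camera, order gives the robot as it stands.
- The arm moves only by the tool move_arm, never from a script. Its argument "increments" is a list that holds one entry, the list of rows, each a list of 5 numbers: the closure, from 0 (fully open) to 1 (shut), then the shift along the tool's x, y, z normalised to -1 to 1, where 1 is 0.02 m, then the turn about the tool's z normalised to -1 to 1, where 1 is 6 degrees. In form: [[[hand, dx, dy, dz, twist], ...]]. A call has 1 to 20 rows; each row shifts and turns the commanded pose from where the row before left it, along the tool's axes as they then stand; what a row does not reach is not made up. A row lasts 1/8 s, in which the tool goes at most 62.5 mm and 10.7 degrees, less where a joint would pass 70% of its speed; a pose out of reach is approached as far as the arm can. A call with a number of a shift or a turn outside -1 to 1 is refused whole. A call with a gripper value outside its range is refused whole. The fingers move at their own pace and stop on an object; "squeeze" is the grip in N (left out, the last holds). Time passes only in rows, so rows that do not move let the fingers close. It gives the time, the measured TCP pose, the force, the opening and the grip force at its end, in the units of the state.
- telemetry.sense(): the state, without advancing time (a new reading comes with each control period).
- camera(name): name is "scene" or "top" or "wrist"; returns a dict with "color" (400x640x3 uint8, red, green, blue), "vertical_fov" (degrees; the focal length in pixels is half the picture's height over the tangent of half this angle, whatever the lens; pixels are square), "cx", "cy" (the principal point, pixels), "extrinsics" (4x4, takes a point from camera to world coordinates). Camera axes: x right, y up, looking along -z (the intrinsics and any distortion apply to the point x, -y, -z); pixel columns grow to the right and rows downward; lengths in mm; the calibration is good to about 2 mm. The wrist camera is an equidistant fisheye: a pixel r from the principal point sees the ray r / f radians off the axis. A picture is of the moment at which its call begins. There is no depth.
- order.hand_in(): hands the job in; it is judged then, once.
The state is a dict: "clock": time; "qpos": joint angles; "dq": joint speeds; "tau": joint torques, N m; "eef_pos": TCP position; "orientation": TCP orientation; "ft_force": force on the tool from outside, world axes, zero at the start; "moment": the same for the moment, N m; "finger_gap": opening from 0.0 (shut) to 1.0 (fully open); "grasp_force": force on a finger pad.
Only numpy, scipy, OpenCV 4.12 (cv2) and the standard library are available. Lean on these libraries where they do the work, as an engineer would, in place of code of your own. Each camera call takes 0.05 s, during which the arm holds its last target. There are 200 camera calls.

### The job

Stand the loose sensor module in the free pocket of the inspection tray, fully down on the yellow pad and the same way round as its two neighbours, with its orange mark facing the mirror; let go of it there without dropping it. Then turn the sprung mirror by its red fin until the inspection camera would see that module's orange mark in the middle of the mirror, and finish while still holding the mirror steady at that angle. Leave the other modules and everything else on the bench where they are.

Things in the scene. Friction and masses are not known exactly. Their poses are not given: they have to be found in the camera images.
- fixture: grey base plate 380 x 310 x 10 mm, fixed to the bench (place and yaw vary), origin on the bench. In its frame (mm): blue tray block 280 (x) x 64 (y), centre (0, -100), top 28 above the bench, with three pockets at x = -90, 0, +90, y = -100, each 52 (x) x 40 (y) and 14 deep (floor 14 above the bench); upright mirror turning on a vertical axis at (0, 120); black inspection camera with lens at (170, 100), its body behind the lens away from the mirror, top 79 above the bench
- pad: yellow pad 44 x 32 x 2 mm fixed on the floor of the free pocket (any of the three), origin at the centre of its underside, which is 14 mm above the bench, so the module's foot ends 16 mm above the bench; axes as the fixture's
- module: white sensor module, block 46 (x) x 34 (y) x 60 mm (z), 120 g nominal, standing loose and upright on the bench to the right of the fixture at any yaw; origin at the centre of its underside. Its +y side (46 mm wide) bears the orange mark; an orange tab 30 x 6 mm, 6 mm high, stands on the top along that edge. Seated rightly its axes lie along the fixture's, +y to the mirror
- mark (a point): centre of the loose module's orange disc, 24 mm across, on its +y side, 42 mm above its underside; 58 mm above the bench when seated
- parked_a: white sensor module, block 46 (x) x 34 (y) x 60 mm (z) with the same orange mark and tab, already standing in a pocket, mark to the mirror; origin at the centre of its underside; leave it
- parked_b: the other parked module, as parked_a; leave it
- mirror (a joint): angle of the mirror in rad: 0 (where it rests) when the glass faces along the fixture's +x, growing as the mirror is turned clockwise seen from above, up to 1.5. A light spring (about 0.012 N m at 0 to 0.05 N m at 1.3 rad) swings it back to 0 when let go. The camera sees a point in the middle of the mirror when, seen from above, the glass's normal halves the angle between the directions from the glass centre to the lens and to that point
- glass (a point): centre of the mirror's glass face (68 wide x 58 mm high, black frame 76 x 66 x 6 mm), on the turning axis, 58 mm above the bench; its x axis is the glass's outward normal, y runs along the glass, z up
- fin (a point): grip point in the red fin on top of the mirror: fin 12 mm thick (along the glass's normal), 36 mm wide (along the glass), standing free from 94 to 132 mm above the bench; this point lies inside it, 16 mm below its top, 116 mm above the bench and 4.5 mm behind the turning axis; axes as glass
- lens (a point): centre of the inspection camera's lens, 58 mm above the bench
- sealant: green bottle with black cap, 62 mm across, 190 mm high, origin under its centre; leave it
- cartridge: white cylinder 50 mm across, 210 mm high, origin under its centre; leave it
- dish: steel dish 100 mm across, 28 mm high, origin under its centre; leave it
- screwdriver: screwdriver lying on the bench, leave it
- drill: green and black cordless drill standing on its battery, about 170 mm high and 160 mm long, origin under the battery's centre; leave it
Not all that is in view belongs to the job. Leave any green look-alike of the module alone.

How it is judged:
By the outcome, as a careful person would: the job done as asked, in the order asked, and still so for the second after the job is handed in, while the arm keeps its last pose, push and grip.
It also fails if it takes over 48 s, if anything falls off the work surface, if the arm or the gripper's body presses on something with over 40 N, if the wrist force passes 120 N, or if a joint passes its speed limit or range.

## Working session

There is one attempt and no reset: what is moved stays moved. The work goes in short steps, Python scripts to look and compute and a tool call to move; the robot and the scene stay as the last step left them, time stands still between calls to the robot, and variables do not carry over. Pictures are saved under pics/ and viewed, at most 12 in all, crops included, and the job is handed in when it is done.

Besides the shell and the picture viewer there is one more tool, called after "Request:" by a JSON object that holds its "api" and its "payload", one argument or row to a line. move_arm: Moves the arm, as the interface text tells. Scaled input: -1 to 1 covers 0.02 m each way for a shift and 6 degrees each way for a turn. Its arguments: {"type":"object","properties":{"increments":{"type":"array","items":{"type":"array","items":{"type":"array","items":{"type":"number","minimum":-1,"maximum":1}}}},"squeeze":{"type":"number"}},"required":["increments"]}

```bash
mkdir -p pics; ls
python3 - <<'E'
from bench import telemetry,camera,order
import cv2,numpy as np
print(telemetry.sense())
for n in("scene","top","wrist"):
    c=camera(n);cv2.imwrite(f"pics/{n}0.png",c["color"][:,:,::-1]);print(n,c["vertical_fov"],c["cx"],c["cy"],np.round(c["extrinsics"],4).tolist(),[k for k in c])
E
```

```text
pics
{'clock': 0.0, 'qpos': array([-1.13099377e+00,  2.60726393e-01, -1.39391849e-01,  1.17269605e+00,
        2.88108872e-05,  1.57077837e+00]), 'dq': array([-0.00105621, -0.00079024,  0.00057177,  0.0010482 , -0.00117115,
        0.00247459]), 'tau': array([ 1.34700436e-03, -4.05679464e+01,  2.53920078e+01,  1.85560773e-02,
       -9.30776736e-06,  4.48526166e-06]), 'eef_pos': array([ 223.2480652 , -474.43049118,  241.43404644]), 'orientation': array([-9.87831273e-04,  9.75916536e-01,  2.18141917e-01, -2.06025687e-04]), 'ft_force': array([ 0.395986  ,  0.97372454, -0.8038665 ]), 'moment': array([-0.01113181,  0.0188647 , -0.02747707]), 'grasp_force': 0.0, 'finger_gap': 1.0052212533498652}
scene 54.44844179718222 321.04625909392166 197.95811350725606 [[-0.5259, -0.6753, 0.5172, 1040.7977], [0.8505, -0.4254, 0.3093, 301.3979], [0.0111, 0.6025, 0.798, 909.1595], [0.0, 0.0, 0.0, 1.0]] ['color', 'vertical_fov', 'cx', 'cy', 'extrinsics']
top 57.005348506521614 318.17757830116994 197.35957016096995 [[0.0163, 0.9842, -0.1764, 335.938], [-0.9993, 0.0219, 0.0299, 7.4124], [0.0333, 0.1758, 0.9839, 1057.6673], [0.0, 0.0, 0.0, 1.0]] ['color', 'vertical_fov', 'cx', 'cy', 'extrinsics']
wrist 65.70646984690485 317.59998130380626 200.88652465846135 [[0.4253, 0.8639, 0.2699, 292.6088], [-0.9051, 0.4061, 0.1263, -441.2151], [-0.0005, -0.298, 0.9546, 373.5381], [0.0, 0.0, 0.0, 1.0]] ['color', 'vertical_fov', 'cx', 'cy', 'extrinsics']
```

View pics/scene0.png

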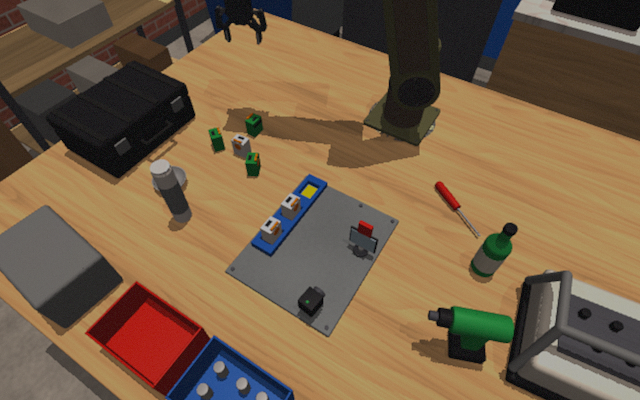

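View pics/top0.png

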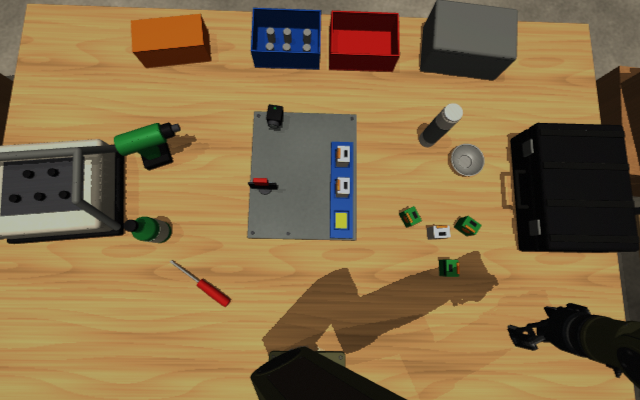

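The top view shows the fixture's tray at columns 330-355, with the yellow pad at (341,220), so the free pocket is at fixture x=-90. The mirror and red fin are at (262,184).

Things that could be taken for the module: white at (440,232), and green ones at (410,216), (468,226) and (449,267). I choose the white one and check it in a close crop.

Run:
```python
import cv2,numpy as np
t=cv2.imread("pics/top0.png");s=cv2.imread("pics/scene0.png")
a=cv2.resize(t[200:275,395:485],None,fx=6,fy=6,interpolation=cv2.INTER_CUBIC)
cv2.imwrite("pics/c1.png",a)
b=cv2.resize(t[100:250,240:365],None,fx=4,fy=4,interpolation=cv2.INTER_CUBIC)
cv2.imwrite("pics/c2.png",b)
```

```text
(no output)
```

View pics/c1.png

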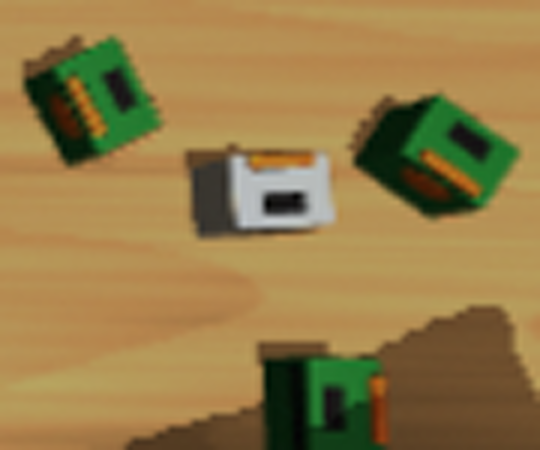

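View pics/c2.png

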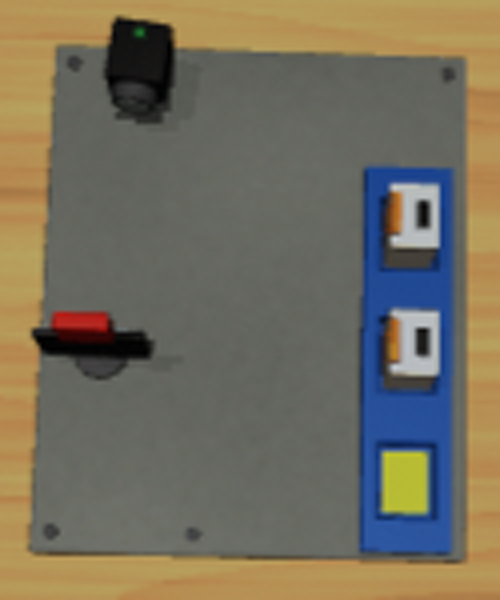

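The crop confirms the white module at crop (283,190). Its tab is on the upper edge, so its mark faces world +x and its yaw is about -90°. The second crop gives the plate, tray and pad corners. Next I fit the poses.

```bash
cat > h.py <<'E'
import numpy as np,json
from scipy.optimize import least_squares
def proj(P,fov,cx,cy,E,fish=False):
    E=np.array(E);P=np.atleast_2d(P)
    q=(P-E[:3,3])@E[:3,:3]; f=200/np.tan(np.radians(fov/2))
    x,y,z=q[:,0],-q[:,1],-q[:,2]
    if fish:
        r=np.hypot(x,y);t=np.arctan2(r,z);k=f*t/r
    else:k=f/z
    return np.c_[cx+k*x,cy+k*y]
def T(p,L):
    c,s=np.cos(p[2]),np.sin(p[2]);L=np.array(L,float)
    return np.c_[p[0]+c*L[:,0]-s*L[:,1],p[1]+s*L[:,0]+c*L[:,1],L[:,2]]
def fit(views,p0):
    # views: list of (local pts, pixels, camargs)
    f=lambda p:np.concatenate([(proj(T(p,L),*c)-px).ravel() for L,px,c in views])
    r=least_squares(f,p0,loss='soft_l1',x_scale=[10,10,.1]);return r.x,f(r.x).reshape(-1,2)
E
python3 - <<'E'
from h import *
from bench import camera
c=camera("top");cam=(c["vertical_fov"],c["cx"],c["cy"],c["extrinsics"])
F=[(190,155,10),(190,-155,10),(-190,-155,10),(-190,155,10),(140,-68,28),(140,-132,28),(-140,-68,28),(-140,-132,28),(-68,-84,16),(-68,-116,16),(-112,-116,16),(-112,-84,16)]
px=np.array([(57,45),(466,58),(466,560),(30,552),(365,168),(452,168),(362,552),(449,552),(383,450),(432,450),(430,515),(382,515)],float)
px=(px+.5)/4-.5+[240,100]
np.set_printoptions(suppress=True,precision=2)
p,r=fit([(F,px,cam)],[450,0,0]);print(p,np.degrees(p[2]),r.tolist())
M=[(-23,17,60),(23,17,60),(23,-17,60),(-23,-17,60),(-23,-17,0)]
m=np.array([(232,153),(326,149),(335,222),(238,230),(200,237)],float);m=(m+.5)/6-.5+[395,200]
q,r=fit([(M,m,cam)],[300,-300,-1.57]);print(q,np.degrees(q[2]),r.tolist())
for n,z in(((92,100),60),((437,155),60),((345,400),60)):pass
from bench import telemetry
print(telemetry.sense()["clock"])
E
```

```text
[550.53  11.02  -0.01] -0.4351419837898898 [[2.111338579649214, 13.142565129073361], [3.459478914799149, 13.514962717426926], [2.9140302945245367, 16.01162263445758], [1.5621083662335309, 15.253821974960772], [-0.09270587100564853, -1.0024397986891813], [-0.04246352852800328, -0.26388718803815436], [-1.1350117884470592, -1.0219405963921133], [-0.03442679955577432, -0.41840633541255556], [-0.5874805836519954, -0.3308924921089158], [-1.678150513447747, -0.014485753641594101], [-1.342236112237174, -0.9119504763017119], [-0.5847035750347231, -1.2172753646908916]]
[ 428.9  -363.42   -1.49] -85.246195519281 [[-0.3917483074583288, 0.23447361425454005], [0.3882574768060181, -0.15371521433800694], [0.4831590546509119, 0.05474461854043966], [0.10994732666785012, -0.1923749476772798], [-0.6938485108800592, 0.05341002021881991]]
0.2
```

The tray and pad corners agree, but the plate is centred off the fixture origin. I refit with a free plate offset and add the scene camera.

Run:
```python
import cv2
s=cv2.imread("pics/scene0.png")
cv2.imwrite("pics/c3.png",cv2.resize(s[100:275,200:400],None,fx=3.4,fy=3.4,interpolation=cv2.INTER_CUBIC))
```

```text
(no output)
```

View pics/c3.png

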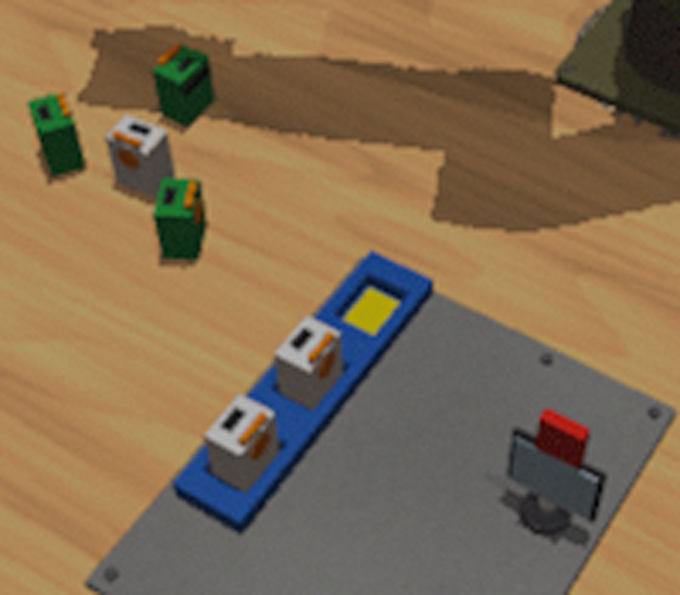

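Run:
```python
from h import *
from bench import camera
cs={}
for n in("top","scene"):
    c=camera(n);cs[n]=(c["vertical_fov"],c["cx"],c["cy"],c["extrinsics"])
np.set_printoptions(suppress=True,precision=2)
F=np.array([(140,-68,28),(140,-132,28),(-140,-68,28),(-140,-132,28),(-68,-84,16),(-68,-116,16),(-112,-116,16),(-112,-84,16)],float)
px=np.array([(365,168),(452,168),(362,552),(449,552),(383,450),(432,450),(430,515),(382,515)],float);px=(px+.5)/4-.5+[240,100]
PL=np.array([(190,155,10),(190,-155,10),(-190,-155,10),(-190,155,10)],float);pl=(np.array([(57,45),(466,58),(466,560),(30,552)])+.5)/4-.5+[240,100]
ps=(np.array([(242,520),(177,485),(433,285),(373,252)])+.5)/3.4-.5+[200,100]
def run(tag,fs):
    def f(p):
        r=[]
        if 't' in fs:r+=[proj(T(p,F),*cs["top"])-px,proj(T(p,PL+[p[3],p[4],0]),*cs["top"])-pl]
        if 's' in fs:r+=[proj(T(p,F[:4]),*cs["scene"])-ps]
        return np.concatenate(r).ravel()
    r=least_squares(f,[500,0,0,40,0],loss='soft_l1',x_scale=[10,10,.1,10,10]);print(tag,r.x,np.degrees(r.x[2]),r.fun.round(1).reshape(-1,2).tolist());return r.x
run('top','t');run('scene','s');p=run('both','ts')
M=np.array([(-23,17,60),(23,17,60),(23,-17,60),(-23,-17,60),(-23,-17,0)])
m=np.array([(232,153),(326,149),(335,222),(238,230),(200,237)],float);m=(m+.5)/6-.5+[395,200]
S=[(0,17,42),(-23,17,0),(-23,-17,0)];ms=(np.array([(128,157),(152,200),(174,172)])+.5)/3.4-.5+[200,100]
for v in([(M,m,cs["top"])],[(S,ms,cs["scene"])],[(M,m,cs["top"]),(S,ms,cs["scene"])]):
    q,r=fit(v,[400,-350,-1.5]);print(q,np.degrees(q[2]),r.round(1).tolist())
# green centres
for uv,z in(((92,100),60),((437,155),60),((345,405),60)):
    u=(np.array(uv)+.5)/6-.5+[395,200]
    print(least_squares(lambda a:(proj([a[0],a[1],z],*cs["top"])-u).ravel(),[400,-350]).x)
```

```text
top [548.01   9.4   -0.    45.45   9.97] -0.048324677926785624 [[0.1, -0.3], [0.2, 0.3], [-0.2, -0.3], [0.9, 0.2], [0.1, 0.4], [-1.0, 0.6], [-0.5, -0.3], [0.2, -0.5], [-0.5, -0.2], [0.3, -0.4], [0.4, 0.3], [-0.2, 0.2]]
scene [550.66  13.77  -0.    40.     0.  ] -0.1360266588930434 [[0.1, 1.2], [-0.7, -0.0], [0.7, -1.2], [-0.0, -0.4]]
both [548.19  10.52   0.    45.3    8.81] 0.01107671058492645 [[-0.3, -0.4], [-0.2, 0.2], [-0.6, -0.4], [0.5, 0.1], [-0.2, 0.3], [-1.3, 0.5], [-0.9, -0.4], [-0.1, -0.6], [-0.5, -0.2], [0.2, -0.5], [0.5, 0.3], [-0.1, 0.2], [-0.3, 0.0], [-1.0, -1.1], [0.0, -2.2], [-0.6, -1.3]]
[ 428.9  -363.42   -1.49] -85.24619126189094 [[-0.4, 0.2], [0.4, -0.2], [0.5, 0.1], [0.1, -0.2], [-0.7, 0.1]]
[ 429.17 -363.49   -1.5 ] -85.81142918328838 [[-0.6, 0.1], [0.5, -0.7], [0.1, 0.6]]
[ 428.97 -363.49   -1.49] -85.38110553631556 [[-0.4, 0.2], [0.4, -0.2], [0.5, 0.0], [0.1, -0.2], [-0.7, 0.0], [-0.5, 0.0], [0.6, -0.8], [0.1, 0.6]]
[ 467.7  -276.27]
[ 445.56 -435.28]
[ 332.04 -387.07]
```

Both cameras put the module at (429, -363.5), yaw -85.4°. The fixture is at about (548, 10.5), yaw 0, so the pocket is near (458, -90). I move over the module first, gripping across its 34 mm side, which is clear of the green blocks.

Request:
{"api": "move_arm", "payload": {
  "increments": [
    [[0, 0.97, -0.055, 0, 0], [0, 0.97, -0.055, 0, 0], [0, 0.97, -0.055, 0, 0], [0, 0.97, -0.055, 0, 0], [0, 0.97, -0.055, 0, 0], [0, 0.97, -0.055, 0, 0], [0, 0.97, -0.055, 0, 0], [0, 0.97, -0.055, 0, 0], [0, 0.97, -0.055, 0, 0], [0, 0.97, -0.055, 0, 0], [0, 0.97, -0.055, 0, 0], [0, 0.97, -0.055, 0, 0]]
  ],
  "squeeze": 40
}}

```text
clock: 1.8
eef_pos: [429.7, -363.4, 242.3]
orientation: [-0.0, 0.976, 0.218, -0.0]
ft_force: [-0.4, -1.0, -0.5]
finger_gap: 1.002
grasp_force: 0.0
```

Request:
{"api": "move_arm", "payload": {
  "increments": [
    [[0, 0, 0, 0.5, -0.965], [0, 0, 0, 0.5, -0.965], [0, 0, 0, 0.5, -0.965], [0, 0, 0, 0.5, -0.965], [0, 0, 0, 0.5, -0.965], [0, 0, 0, 0.5, -0.965], [0, 0, 0, 0.5, -0.965], [0, 0, 0, 0.5, -0.965], [0, 0, 0, 0.5, -0.965], [0, 0, 0, 0.5, -0.965], [0, 0, 0, 0.5, -0.965], [0, 0, 0, 0.5, -0.965], [0, 0, 0, 0, 0], [0, 0, 0, 0, 0]]
  ]
}}

```text
clock: 3.55
eef_pos: [429.1, -364.0, 122.6]
orientation: [0.0, 0.678, 0.735, 0.0]
ft_force: [0.1, -0.5, 0.1]
finger_gap: 0.998
grasp_force: 0.0
```

```bash
cat >> h.py <<'E'
def state():
    from bench import telemetry
    s=telemetry.sense();w,x,y,z=s["orientation"]
    from scipy.spatial.transform import Rotation as R
    m=R.from_quat([x,y,z,w]).as_matrix()
    print("t",round(s["clock"],2),"pos",s["eef_pos"].round(1),"psi",round(np.degrees(np.arctan2(m[1,0],m[0,0])),2),"zax",m[:,2].round(3),"q",s["qpos"].round(2),"F",s["ft_force"].round(1),"gap",round(s["finger_gap"],3),"gf",round(s["grasp_force"],1));return s,m
def go(m,d):
    d=np.array(d)@m/20;print("units tool x,y,z",d.round(3))
E
python3 - <<'E'
from h import *
from bench import camera
import cv2
s,m=state();go(m,[429-s["eef_pos"][0],-363.5-s["eef_pos"][1],0])
c=camera("wrist");cv2.imwrite("pics/w1.png",c["color"][:,:,::-1]);cam=(c["vertical_fov"],c["cx"],c["cy"],c["extrinsics"],True)
print(proj(T([429,-363.5,np.radians(-85.4)],[(-23,17,60),(23,17,60),(23,-17,60),(-23,-17,60)]),*cam).round(1).tolist())
E
```

```text
t 3.55 pos [ 429.1 -364.   122.6] psi 94.61 zax [ 0. -0. -1.] q [-0.7   0.4  -0.26  0.91  0.    0.79] F [ 0.1 -0.5  0.1] gap 0.998 gf 0.0
units tool x,y,z [ 0.025 -0.001 -0.   ]
[[343.0, 190.2], [341.2, 253.3], [292.9, 253.4], [291.0, 190.3]]
```

View pics/w1.png

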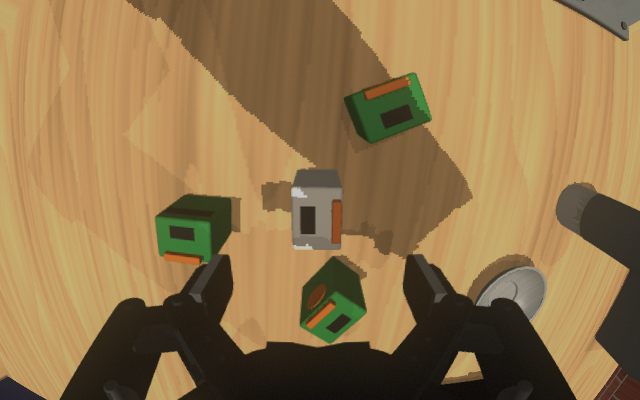

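The wrist view shows the white module's top at columns 291-342 and rows 187-249, within about 2 mm of the prediction. The green ones clear the fingers. I descend and grip.

Request:
{"api": "move_arm", "payload": {
  "increments": [
    [[0.25, 0.05, 0, 0.8, 0], [0.25, 0, 0, 0.8, 0], [0.25, 0, 0, 0.8, 0], [0.25, 0, 0, 0.8, 0], [0.25, 0, 0, 0.6, 0], [0.25, 0, 0, 0.4, 0], [0.25, 0, 0, 0, 0], [1, 0, 0, 0, 0], [1, 0, 0, 0, 0], [1, 0, 0, 0, 0], [1, 0, 0, 0, 0], [1, 0, 0, 0, 0], [1, 0, 0, 0, 0], [1, 0, 0, 0, 0]]
  ],
  "squeeze": 40
}}

```text
clock: 5.35
eef_pos: [428.9, -363.4, 38.9]
orientation: [0.001, 0.678, 0.735, 0.0]
ft_force: [-1.0, -1.0, 6.2]
finger_gap: 0.392
grasp_force: 40.7
```

Request:
{"api": "move_arm", "payload": {
  "increments": [
    [[1, 0, 0, -0.5, 0], [1, 0, 0, -1, 0], [1, 0, 0, -1, 0], [1, 0, 0, -1, 0], [1, 0, 0, -1, 0], [1, 0, 0, -1, 0], [1, 0.96, 0.18, 0, 0], [1, 0.96, 0.18, 0, 0], [1, 0.96, 0.18, 0, 0], [1, 0.96, 0.18, 0, 0], [1, 0.96, 0.18, 0, 0], [1, 0.96, 0.18, 0, 0], [1, 0.96, 0.18, 0, 0], [1, 0.96, 0.18, 0, 0], [1, 0.96, 0.18, 0, 0], [1, 0.96, 0.18, 0, 0], [1, 0.96, 0.18, 0, 0], [1, 0.96, 0.18, 0, 0], [1, 0.96, 0.18, 0, 0], [1, 0.96, 0.18, 0, 0]]
  ]
}}

```text
clock: 7.85
eef_pos: [456.8, -89.7, 148.4]
orientation: [0.0, 0.678, 0.735, 0.0]
ft_force: [0.5, -0.8, -1.4]
finger_gap: 0.395
grasp_force: 40.0
```

Request:
{"api": "move_arm", "payload": {
  "increments": [
    [[1, 0, 0, 0, -0.95], [1, 0, 0, 0, -0.95], [1, 0, 0, 0, -0.95], [1, 0, 0, 0, -0.95], [1, 0, 0, 0, -0.95], [1, 0, 0, 0, -0.95], [1, 0, 0, 0, -0.95], [1, 0, 0, 0, -0.95], [1, 0, 0, 0, -0.95], [1, 0, 0, 0, -0.95], [1, 0, 0, 0, -0.95], [1, 0, 0, 0, -0.95], [1, 0, 0, 0, -0.95], [1, 0, 0, 0, -0.95], [1, 0, 0, 0, -0.93], [1, 0, 0, 0, 0], [1, 0, 0, 0, 0], [1, 0, 0, 0, 0]]
  ]
}}

```text
clock: 10.1
eef_pos: [456.8, -90.8, 148.3]
orientation: [0.0, -0.0, 1.0, 0.0]
ft_force: [0.5, -0.2, -1.0]
finger_gap: 0.389
grasp_force: 39.9
```

Run:
```python
from h import *
from bench import camera
import cv2
s,m=state()
c=camera("wrist");cv2.imwrite("pics/w2.png",c["color"][:,:,::-1]);cam=(c["vertical_fov"],c["cx"],c["cy"],c["extrinsics"],True)
x,y,z=s["eef_pos"]
print("module pred",proj(T([x,y,0],[(-23,17,z+21),(23,17,z+21),(23,-17,z+21),(-23,-17,z+21),(-23,-17,z-39),(23,-17,z-39),(23,17,z-39),(-23,17,z-39)]),*cam).round(1).tolist())
print("tray",proj(T([548.2,10.5,0],[(140,-68,28),(140,-132,28),(-140,-68,28),(-140,-132,28),(-64,-80,28),(-64,-120,28),(-116,-80,28),(-116,-120,28)]),*cam).round(1).tolist())
t=camera("top");cv2.imwrite("pics/t2.png",t["color"][:,:,::-1])
```

```text
t 10.1 pos [456.8 -90.8 148.3] psi -179.98 zax [ 0.  0. -1.] q [-0.2   0.22 -0.45  0.9   0.   -0.2 ] F [ 0.5 -0.2 -1. ] gap 0.389 gf 39.9
module pred [[358.2, 245.1], [352.2, 332.0], [279.7, 331.9], [273.0, 245.1], [287.0, 200.1], [289.7, 269.2], [343.2, 269.3], [345.6, 200.1]]
tray [[344.4, 379.6], [291.8, 379.6], [357.4, 140.6], [279.2, 140.6], [341.0, 227.1], [295.6, 227.1], [342.3, 169.1], [294.3, 169.1]]
```

View pics/w2.png

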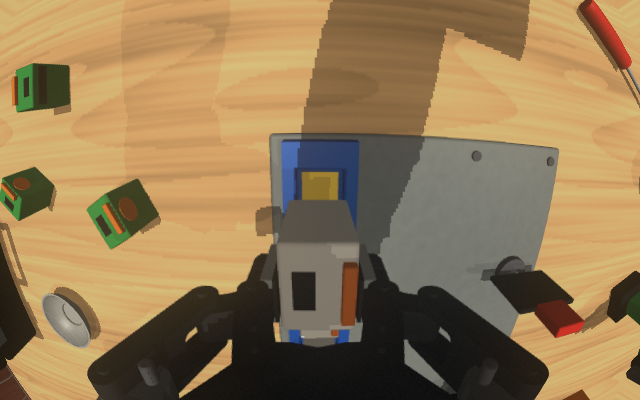

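Run:
```python
import cv2,numpy as np
w=cv2.imread("pics/w2.png");a=cv2.resize(w[130:255,260:375],None,fx=4.8,fy=4.8,interpolation=cv2.INTER_CUBIC)
cv2.imwrite("pics/c4.png",np.clip(a*1.4,0,255).astype(np.uint8))
```

```text
(no output)
```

View pics/c4.png

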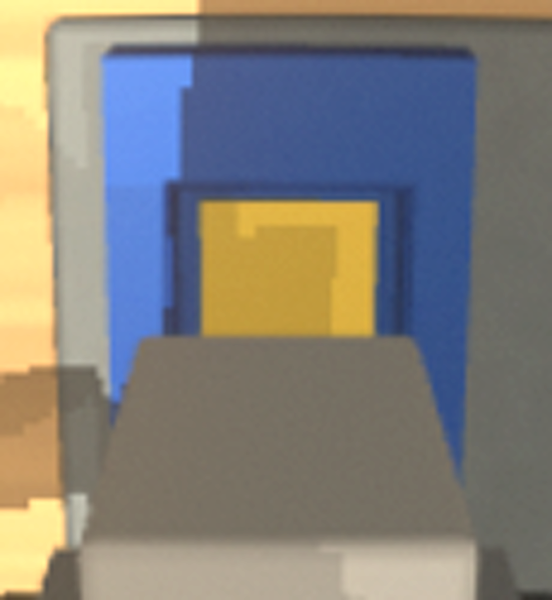

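The crop shows the pad at columns 302-339, the pocket rim at row 168 and the held module's foot at row 200. Compared with my predictions, I need about +2 mm in x and +1.8 mm in y. I shift that much and lower partway.

Request:
{"api": "move_arm", "payload": {
  "increments": [
    [[1, -0.1, 0.09, 0, 0], [1, 0, 0, 0.8, 0], [1, 0, 0, 0.9, 0], [1, 0, 0, 0.9, 0], [1, 0, 0, 0.7, 0], [1, 0, 0, 0.4, 0], [1, 0, 0, 0.3, 0], [1, 0, 0, 0, 0], [1, 0, 0, 0.2, 0], [1, 0, 0, 0.1, 0], [1, 0, 0, 0.1, 0], [1, 0, 0, 0, 0], [1, 0, 0, 0, 0]]
  ]
}}

```text
clock: 11.82
eef_pos: [458.8, -89.2, 60.4]
orientation: [0.0, -0.001, 1.0, -0.0]
ft_force: [-0.2, -0.4, -0.8]
finger_gap: 0.39
grasp_force: 39.9
```

```bash
python3 -c "
from h import *
state()"
```

```text
t 11.82 pos [458.8 -89.2  60.4] psi -179.94 zax [ 0. -0. -1.] q [-0.19  0.32 -0.58  0.67  0.   -0.19] F [-0.2 -0.4 -0.8] gap 0.39 gf 39.9
```

The foot is inside the pocket with no contact force. I lower it onto the pad.

Request:
{"api": "move_arm", "payload": {
  "increments": [
    [[1, 0, 0, 0.1, 0], [1, 0, 0, 0.1, 0], [1, 0, 0, 0.05, 0], [1, 0, 0, 0.04, 0], [1, 0, 0, 0, 0], [1, 0, 0, 0, 0]]
  ]
}}

```text
clock: 12.58
eef_pos: [458.6, -89.1, 54.9]
orientation: [0.0, -0.001, 1.0, -0.0]
ft_force: [-2.2, -0.0, 5.2]
finger_gap: 0.392
grasp_force: 40.7
```

Request:
{"api": "move_arm", "payload": {
  "increments": [
    [[0.5, 0, 0, 0, 0], [0.4, 0, 0, 0, 0], [0.3, 0, 0, 0, 0], [0.3, 0, 0, 0, 0], [0.3, 0, 0, -0.3, 0], [0.3, 0, 0, -0.7, 0], [0.3, 0, 0, -1, 0], [0.3, 0, 0, -1, 0], [0.3, 0, 0, -1, 0], [0.3, 0, 0, -1, 0], [0.3, 0, 0, -1, 0], [0.3, 0, 0, 0, 0]]
  ]
}}

```text
clock: 14.08
eef_pos: [460.3, -89.5, 176.8]
orientation: [0.002, -0.0, 1.0, -0.0]
ft_force: [0.2, -0.2, -0.2]
finger_gap: 0.702
grasp_force: 0.0
```

Run:
```python
from h import *
from bench import camera
import cv2
s,m=state();im=[]
for n in("wrist","top","scene"):
    c=camera(n);cv2.imwrite(f"pics/{n}3.png",c["color"][:,:,::-1]);im.append(c)
w=im[0]["color"][:,:,::-1]
r=cv2.resize
A=r(w[120:400,260:580],None,fx=1.25,fy=1.25,interpolation=cv2.INTER_CUBIC)   # 400x350
B=r(im[2]["color"][160:270,260:410,::-1],(400,293),interpolation=cv2.INTER_CUBIC)
C=r(im[1]["color"][130:250,240:365,::-1],(390,374),interpolation=cv2.INTER_CUBIC)
o=np.zeros((600,800,3),np.uint8);h=np.vstack([A[:300],B[:293]]);o[:593,:400]=h;o[:374,405:795]=C
cv2.imwrite("pics/m3.png",o)
```

```text
t 14.07 pos [460.3 -89.5 176.8] psi -179.94 zax [ 0.005 -0.001 -1.   ] q [-0.19  0.2  -0.4   0.97  0.   -0.19] F [ 0.2 -0.2 -0.2] gap 0.702 gf 0.0
```

View pics/m3.png

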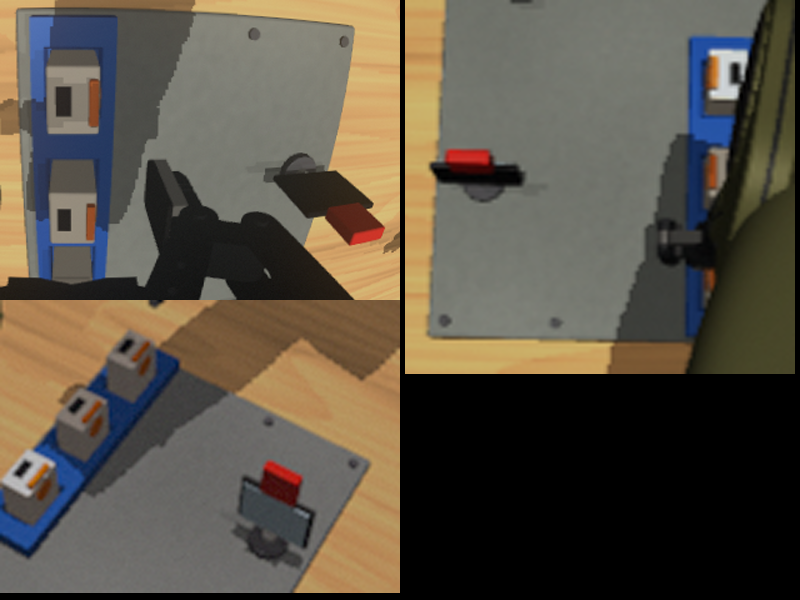

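All three views show the module seated, flush with its neighbours and its tab to the mirror side. The mirror is at rest. Now I move over the fin with the jaws along the glass normal.

Request:
{"api": "move_arm", "payload": {
  "increments": [
    [[0.3, -0.35, 0.92, 0, 0], [0.3, -0.35, 0.92, 0, 0], [0.3, -0.35, 0.92, 0, 0], [0.3, -0.35, 0.92, 0, 0], [0.3, -0.35, 0.92, 0, 0], [0.3, -0.35, 0.92, 0, 0], [0.3, -0.35, 0.92, 0, 0], [0.3, -0.35, 0.92, 0, 0], [0.3, -0.35, 0.92, 0, 0], [0.3, -0.35, 0.92, 0, 0], [0.3, -0.35, 0.92, 0, 0], [0.3, -0.35, 0.92, 0, 0]]
  ]
}}

```text
clock: 15.72
eef_pos: [543.0, 133.0, 174.5]
orientation: [0.0, -0.001, 1.0, -0.0]
ft_force: [-0.9, 0.5, -0.0]
finger_gap: 0.698
grasp_force: 0.0
```

Request:
{"api": "move_arm", "payload": {
  "increments": [
    [[0.3, 0, 0, 0, -1], [0.3, 0, 0, 0, -1], [0.3, 0, 0, 0, -1], [0.3, 0, 0, 0, -1], [0.3, 0, 0, 0, -1], [0.3, 0, 0, 0, -1], [0.3, 0, 0, 0, -1], [0.3, 0, 0, 0, -1], [0.3, 0, 0, 0, -1], [0.3, 0, 0, 0, -1], [0.3, 0, 0, 0, -1], [0.3, 0, 0, 0, -1], [0.3, 0, 0, 0, -1], [0.3, 0, 0, 0, -1], [0.3, 0, 0, 0, -1], [0.3, 0, 0, 0, 0], [0.3, 0, 0, 0, 0]]
  ]
}}

```text
clock: 17.85
eef_pos: [542.7, 132.0, 174.5]
orientation: [-0.0, -0.707, 0.707, 0.0]
ft_force: [0.3, -0.4, -0.7]
finger_gap: 0.707
grasp_force: 0.0
```

Run:
```python
from h import *
from bench import camera
import cv2
s,m=state()
fin=[(a-4.5,b+120,z) for z in(132,94) for a in(-6,6) for b in(-18,18)]
for n in("wrist","top"):
    c=camera(n);cam=(c["vertical_fov"],c["cx"],c["cy"],c["extrinsics"],n=="wrist")
    u=proj(T([548.2,10.8,0],fin),*cam)
    print(n,(u if n=="wrist" else ((u-[240,100]+.5)*4-.5)).round(1).tolist())
    if n=="wrist":
        x0,y0=(u.mean(0)-[50,40]).astype(int);x0=max(x0,0);y0=max(y0,0);print(x0,y0)
        cv2.imwrite("pics/w4.png",cv2.resize(c["color"][y0:y0+90,x0:x0+110,::-1],None,fx=6,fy=6,interpolation=cv2.INTER_CUBIC))
```

```text
t 17.85 pos [542.7 132.  174.5] psi -90.02 zax [-0.  0. -1.] q [ 0.24  0.35 -0.18  1.03  0.   -1.33] F [ 0.3 -0.4 -0.7] gap 0.707 gf 0.0
wrist [[326.6, 203.7], [326.0, 257.7], [306.3, 203.7], [307.1, 257.7], [325.2, 187.2], [324.9, 233.9], [308.3, 187.2], [308.8, 233.9]]
266 180
top [[106.7, 331.4], [50.2, 330.1], [107.4, 313.1], [51.1, 311.8], [112.7, 343.7], [58.3, 342.5], [113.4, 326.1], [59.2, 324.9]]
```

View pics/w4.png

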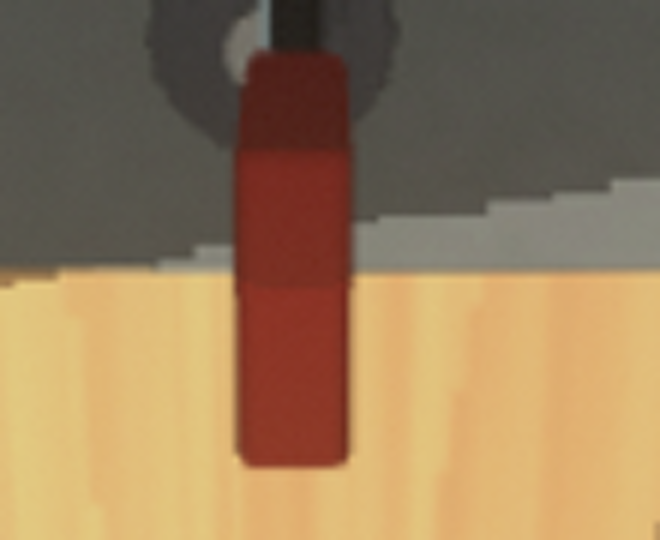

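The fin's top is at columns 305-325 and rows 205-258, within about 1-2 mm of the prediction. I correct for that, descend and grip gently.

Request:
{"api": "move_arm", "payload": {
  "increments": [
    [[0.4, 0.05, -0.115, 0.5, 0], [0.4, 0, 0, 0.8, 0], [0.4, 0, 0, 0.8, 0], [0.4, 0, 0, 0.6, 0], [0.4, 0, 0, 0.4, 0], [0.4, 0, 0, 0, 0], [0.6, 0, 0, 0, 0], [0.7, 0, 0, 0, 0], [0.8, 0, 0, 0, 0], [1, 0, 0, 0, 0], [1, 0, 0, 0, 0], [1, 0, 0, 0, 0], [1, 0, 0, 0, 0]]
  ],
  "squeeze": 20
}}

```text
clock: 19.58
eef_pos: [544.7, 130.8, 112.9]
orientation: [-0.0, 0.707, -0.707, -0.0]
ft_force: [-2.5, -0.4, 6.1]
finger_gap: 0.137
grasp_force: 24.3
```

```bash
python3 -c "
from h import *
state()"
```

```text
t 19.57 pos [544.7 130.8 112.9] psi -89.94 zax [ 0.  0. -1.] q [ 0.24  0.4  -0.28  0.89  0.   -1.34] F [-2.5 -0.4  6.1] gap 0.137 gf 24.3
```

The grip width is 11.7 mm with little side force, so the grasp is centred. The target turn is about 60.4° clockwise, orbiting the axis at a 4.5 mm radius.

Request:
{"api": "move_arm", "payload": {
  "increments": [
    [[1, -0.012, 0, 0, 0.503], [1, -0.012, 0, 0, 0.503], [1, -0.012, 0, 0, 0.503], [1, -0.012, 0, 0, 0.503], [1, -0.012, 0, 0, 0.503], [1, -0.012, 0, 0, 0.503], [1, -0.012, 0, 0, 0.503], [1, -0.012, 0, 0, 0.503], [1, -0.012, 0, 0, 0.503], [1, -0.012, 0, 0, 0.503]]
  ],
  "squeeze": 40
}}

```text
clock: 20.82
eef_pos: [545.5, 133.0, 113.0]
orientation: [0.0, -0.498, 0.867, -0.0]
ft_force: [-1.5, -0.1, 6.4]
finger_gap: 0.134
grasp_force: 43.1
```

Request:
{"api": "move_arm", "payload": {
  "increments": [
    [[1, -0.012, 0, 0, 0.503], [1, -0.012, 0, 0, 0.503], [1, -0.012, 0, 0, 0.503], [1, -0.012, 0, 0, 0.503], [1, -0.012, 0, 0, 0.503], [1, -0.012, 0, 0, 0.503], [1, -0.012, 0, 0, 0.503], [1, -0.012, 0, 0, 0.503], [1, -0.012, 0, 0, 0.503], [1, -0.012, 0, 0, 0.503], [1, 0, 0, 0, 0], [1, 0, 0, 0, 0], [1, 0, 0, 0, 0]]
  ]
}}

```text
clock: 22.45
eef_pos: [547.2, 134.5, 113.0]
orientation: [0.0, -0.256, 0.967, -0.0]
ft_force: [-2.0, -0.8, 6.0]
finger_gap: 0.132
grasp_force: 43.1
```

Run:
```python
from h import *
from bench import camera
import cv2
state()
w=camera("wrist")["color"][:,:,::-1];s=camera("scene");cs=(s["vertical_fov"],s["cx"],s["cy"],s["extrinsics"])
o=np.zeros((560,800,3),np.uint8);o[:250,:400]=cv2.resize(w,(400,250));
sc=s["color"][:,:,::-1]
o[:500,400:]=cv2.resize(sc[170:270,335:415],(400,500),interpolation=cv2.INTER_CUBIC)
o[255:555,:400]=cv2.resize(sc[150:270,240:400],(400,300),interpolation=cv2.INTER_CUBIC)
cv2.imwrite("pics/m5.png",o)
```

```text
t 22.45 pos [547.2 134.5 113. ] psi -150.3 zax [ 0.001 -0.    -1.   ] q [ 0.24  0.41 -0.27  0.89 -0.   -0.28] F [-2.  -0.8  6. ] gap 0.132 gf 43.1
```

View pics/m5.png

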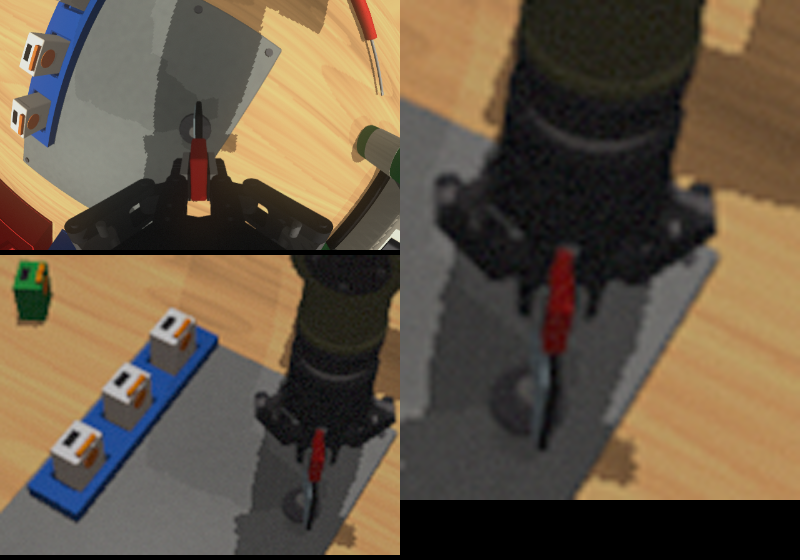

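The fin stands square in the jaws at 60.3°, forces are low and all three modules stand as they should. I hand in.

```bash
python3 -c "
from bench import order
print(order.hand_in())"
```

```text
the job is handed in; nothing more can be done
None
```

I handed the job in at about 22.5 s: the module stands on the yellow pad with its mark to the mirror, and the arm is holding the mirror at about 60.3° by its fin. That is within about 0.2° of the 60.4° I worked out; the hand-in did not report a verdict.

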